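# Centre a bench slide in its free play and pin it

## Task

The hand slide on the bench fixture is joined to the stop block by a drawbar with free play in it. Draw the slide away from the stop block until you just feel the block resist, then push it towards the block until it just resists again, each time gently enough not to drag the stop block from its place; then set the slide in the middle of that free play, press its locking pin fully down and let go. Leave the cup, the sanding roll and the screwdriver alone.

Things in the scene. Friction and masses are not known exactly. Their poses are not given: they have to be found in the camera images.
- fixture: Bench fixture fixed to the table: bare steel plate 160 (its x) x 360 (its y) x 18 mm with two guide bars along its y, 20 mm wide, tops 34 mm above the table. Origin: centre of the underside. The hand slide (on the -y side) and the stop block (+y side) run along its y axis, joined by a drawbar with free play of 20 to 32 mm in all, its place and width unseen and different each time.
- carriage: The hand slide: grey block 70 x 100 x 40 mm, sliding only along the fixture's y, at most 36 mm either way of y = -60 mm. Origin: centre of its underside, 18 mm above the table; axes as the fixture's. Slides freely at about 1 N and stays where left. Starts within its free play; the play's two ends lie one on either side of y = -60 mm, 2.5 to 23.5 mm from it.
- post_top (a point): Centre of the top of the steel post by which the hand slide is held or pushed: 22 (x) x 16 (y) mm, standing 45 mm above the slide's top, its top 103 mm above the table, 33 mm from the slide's middle towards -y.
- lock_pin: Locking pin with round black cap (26 mm across, 12 mm thick) on the hand slide, 30 mm from its middle towards +y, 63 mm from the post. Moves 12 mm straight down against 3 N of friction, stays where left, starts up. Goes in only with the slide within about 2 mm of the middle of the free play; elsewhere it lands on metal after 4 mm. Origin on its axis, 29 mm under the cap's top.
- pin_top (a point): Centre of the top of the locking pin's cap; 92 mm above the table when up, 80 mm when fully down.
- stop_block: Bare steel block 70 x 70 x 50 mm on the +y side of the fixture, a dark flat drawbar running from it into the hand slide. Origin: centre of its underside, 18 mm above the table. At the ends of the play the hand slide meets it firmly; pushed or pulled with more than about 14 N it shifts along the fixture's y, which it should not (5 mm at most).
- tin_cup: Bystander: open steel cup, 68 mm across, 85 mm high, standing. Origin: centre of its underside.
- sanding_roll: Bystander: short brown-red tube, 44 mm across, 30 mm high, standing. Origin: centre of its underside.
- screwdriver: Bystander: red-handled screwdriver 200 mm long lying on the table. Origin: under its middle.

How it is judged:
By the outcome, as a careful person would: the job done as asked, in the order asked, and still so for the second after the job is handed in, with the robot touching nothing.
It also fails if it takes over 48 s, if anything falls off the work surface, if the arm or the gripper's body presses on something with over 40 N, if the wrist force passes 120 N, or if a joint passes its speed limit or range.

## Robot

A 7-joint arm with a two-finger parallel gripper is mounted at the origin on the work surface. World frame = base frame: x ahead of the robot, y to its left, z up, the work surface at z = 0. Lengths are in mm, angles in rad, forces in N, time in s.
With the tool pointing down it reaches from about 400 to 875 mm from the base axis. Payload 4.4 kg.
Tool frame: the origin (TCP) lies at the very end of the fingers, on their centre line; the grasp point (between the pads) lies 19 mm behind it (ctrl.grip_depth is the distance from the TCP to the grasp point, in mm); z points along the fingers, x is the direction in which the jaws open and shut, and the axes are right-handed (so a half turn about z gives the same grasp; the last joint's range is limited). The gripper opens to 85 mm and grips with 20 to 120 N. Pads are 22 mm wide; open, the fingers measure 114 mm over their backs; the gripper's body (76 mm by 85 mm) begins 54 mm behind the grasp point. The pads swing forward as they close: fully open they stand 13 mm farther back than shut.
Start: joints at [1.221, 0.628, 0.038, 1.517, -0.027, 0.996, -0.02], TCP at [182.031, -624.005, 231.313] pointing down, gripper open.
Joint ranges: [-3.06, 3.06], [-0.37, 2.12], [-1.25, 1.32], [0.18, 2.47], [-1.1, 4.24], [0.23, 1.98], [-2.94, 2.94]. Speed limits (rad/s): [2.57, 2.57, 3.14, 3.14, 3.14, 3.14, 3.14].

## Interface

Orientations are given as [roll, pitch, yaw] about the fixed x, y, z axes, in that order (R = Rz(yaw) Ry(pitch) Rx(roll)).
In Python, from cell import ctrl gives the robot as it stands.
- The arm moves only by the shell command python3 -m creep 'ROWS'. ROWS is JSON, a list of rows, each an object with "hand": the opening, from 0 (shut) to 1 (fully open); "travel": the shift along the tool's x, y, z in cm, a list of three; "angular": the turn, a rotation vector about the tool's x, y, z in degrees, a list of three. In form: [{"hand": hand, "travel": [tx, ty, tz], "angular": [rx, ry, rz]}, ...]. A call has 1 to 20 rows; each row is the pose to reach, as a shift and turn from the pose measured when the call began, along the tool's axes at that moment; what a row does not reach only later rows make up. A row lasts 1/10 s, in which the tool goes at most 50 mm and 8.59 degrees, less where a joint would pass 70% of its speed; a pose out of reach is approached as far as the arm can. A call with a gripper value outside its range is refused whole. The fingers move at their own pace and stop on an object; the grip force is fixed at half the most. Time passes only in rows, so rows that repeat a pose let the fingers close. It gives the time, the measured TCP pose, the force and the opening at its end, in the units of the state.
- ctrl.read_state(): the state, without advancing time (a new reading comes with each control period).
- ctrl.get_image(name): name is "scene" or "top" or "wrist"; returns a dict with "frame" (420x560x3 uint8, red, green, blue), "fx", "fy", "cx", "cy" (pixels), "D" ([k1, k2, p1, p2, k3] as OpenCV has them; the pictures are not rectified), "origin" and "orientation" of the camera in the world. Camera axes: x right, y down, z forward; pixel columns grow to the right and rows downward; lengths in mm; the calibration is good to about 2 mm. A picture is of the moment at which its call begins. There is no depth.
- ctrl.finish_job(): hands the job in, once; it reports no verdict.
Trained networks look in the newest picture that a camera, given by its name, has taken for a name from the list of things; names that differ only in an ending like _2 or _b are one class to them, and where a whole thing is asked for, a point or a joint stands for the part that bears it (a point fixed in the world has none). Each returns a list of dicts, best first, with "confidence" (0 to 1); they miss things now and then, are a little off and sometimes report something else, mostly with a low value. They report only what shows in the picture. A call takes as long as a camera call.
- ctrl.regions_of(camera, thing): "region" (420x560 bool, what is visible of it).
- ctrl.spot_point(camera, thing): "at" ([x, y, z] in mm, in world coordinates, good to about 4 mm: a listed point, or the origin of a listed thing).
The state is a dict: "clock": time; "qpos": joint angles; "qd": joint speeds; "tau": joint torques, N m; "eef_pos": TCP position; "tool_rot": TCP orientation; "force": force on the tool from outside, world axes, zero at the start; "torque": the same for the moment, N m; "width": finger opening in mm.
Only numpy, scipy, OpenCV 4.12 (cv2) and the standard library are available. Lean on these libraries where they do the work, as an engineer would, in place of code of your own. Each camera call takes 0.05 s, during which the arm holds its last target. There are 200 camera calls.

## Working session

There is one attempt and no reset: what is moved stays moved. The work goes in short steps, Python scripts to look and compute and a shell command to move; the robot and the scene stay as the last step left them, time stands still between calls to the robot, and variables do not carry over. Pictures are saved under pics/ and viewed, about 8 in all and at most 12, crops included, and the job is handed in when it is done.

```bash
mkdir -p pics; ls; python3 - <<'E'
from cell import ctrl
import cv2,numpy as np
s=ctrl.read_state()
print({k:np.round(v,3) for k,v in s.items()})
fs=[]
for c in ("scene","top"):
    im=ctrl.get_image(c); fs.append(im["frame"])
    print(c,np.round(im["origin"],0),np.round(im["orientation"],3),im["fx"])
    for t in ("post_top","pin_top","carriage","fixture","stop_block","lock_pin","tin_cup","sanding_roll","screwdriver"):
        for d in ctrl.spot_point(c,t)[:2]: print(c,t,np.round(d["at"],1),round(d["confidence"],2))
im=np.hstack(fs)[:,:,::-1]
cv2.imwrite("pics/a.png",cv2.resize(im,(800,300)))
cv2.imwrite("pics/top.png",fs[1][:,:,::-1])
E
```

```text
pics
{'clock': np.float64(0.0), 'qpos': array([ 1.221,  0.629,  0.038,  1.518, -0.027,  0.996, -0.02 ]), 'qd': array([-0.   , -0.001, -0.001,  0.001, -0.001,  0.001, -0.   ]), 'tau': array([ 1.0000e-03, -5.6340e+01,  1.2260e+00, -1.9345e+01,  1.1000e-02,
        1.0000e-02, -0.0000e+00]), 'eef_pos': array([ 181.842, -623.406,  230.414]), 'tool_rot': array([ 3.142e+00,  2.000e-03, -1.287e+00]), 'force': array([0.655, 0.051, 0.561]), 'torque': array([-0.077,  0.015, -0.015]), 'width': np.float64(85.474)}
scene [877. 468. 534.] [-2.309 -0.011  2.582] 393.73638992401493
scene post_top [579.2 -37.6 106.9] 0.66
scene pin_top [579.9 -36.9 104.5] 0.5
scene pin_top [563.8  28.5  89.1] 0.43
scene carriage [569.4  -6.4  21.5] 0.67
scene fixture [554.1  51.6   1. ] 0.87
scene stop_block [529.7 143.4  18.8] 0.79
scene lock_pin [560.4  25.4  63.5] 0.69
scene tin_cup [752.6 -27.   -1.8] 0.82
scene sanding_roll [682.1 122.8  -2. ] 0.72
scene sanding_roll [564.3  23.4  65.2] 0.71
scene screwdriver [417.2  49.3   3. ] 0.84
top [ 481.   42. 1069.] [-2.997 -0.008 -1.601] 522.8067320009759
top post_top [581.4 -37.1 103.6] 0.59
top pin_top [563.7  24.2  92.3] 0.59
top carriage [572.3  -6.5  17.1] 0.91
top fixture [555.2  52.9  -2.8] 0.59
top fixture [578.1 -36.6 104.5] 0.54
top stop_block [529.5 144.4  21.3] 0.73
top stop_block [562.8  25.5  91.6] 0.48
top lock_pin [683.3 126.5  -2.1] 0.17
top tin_cup [757.8 -28.    1.2] 0.83
top tin_cup [578.6 -33.8 104.2] 0.5
top sanding_roll [685.  127.4  -3. ] 0.83
top screwdriver [416.6  47.5  -2.3] 0.88
```

View pics/a.png

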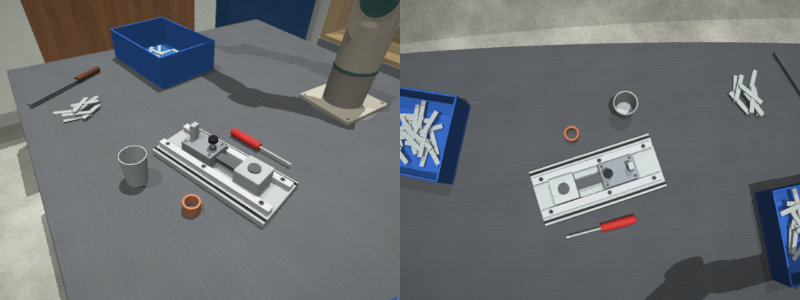

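The pictures show the fixture mid-table: the hand slide at about (618,170) in the top half, the stop block left of it, the cup and roll beyond and the screwdriver in front. The tool is already nearly aligned with the fixture's -y, so next I refine the yaw and post position.

```bash
cat > h.py <<'E'
from cell import ctrl
import cv2,numpy as np
from scipy.spatial.transform import Rotation as R
def ray2z(im,px,z):
    K=np.array([[im["fx"],0,im["cx"]],[0,im["fy"],im["cy"]],[0,0,1]])
    u=cv2.undistortPoints(np.float64(px).reshape(-1,1,2),K,np.float64(im["D"])).reshape(-1,2)
    d=np.c_[u,np.ones(len(u))]@R.from_euler("xyz",im["orientation"]).as_matrix().T
    o=np.array(im["origin"]); return o+d*((z-o[2])/d[:,2])[:,None]
def offs(p,yawfix=None):
    s=ctrl.read_state(); M=R.from_euler("xyz",s["tool_rot"]).as_matrix()
    return np.round(M.T@(np.array(p)-s["eef_pos"])/10,3)
E
python3 - <<'E'
from h import *
im=ctrl.get_image("top")
m=np.zeros((420,560),np.uint8)
for t in ("fixture","carriage","stop_block"):
    for d in ctrl.regions_of("top",t)[:3]:
        r=d["region"]; print(t,round(d["confidence"],2),r.sum())
        if t=="fixture" and d["confidence"]>.5: m|=r.astype(np.uint8)
    if t=="fixture": fm=m.copy()
c=max(cv2.findContours(fm,0,1)[0],key=cv2.contourArea).reshape(-1,2)
w=ray2z(im,c,18)[:,:2]
print(cv2.minAreaRect(w.astype(np.float32)))
for c_ in ("post_top","pin_top"):
    for k in range(2):
        ctrl.get_image("top"); d=ctrl.spot_point("top",c_)
        if d: print(c_,np.round(d[0]["at"],1),d[0]["confidence"])
f=im["frame"]; x0,y0,x1,y1=170,180,370,320
cv2.imwrite("pics/b.png",cv2.resize(f[y0:y1,x0:x1,::-1],(800,560),interpolation=2))
print(ctrl.read_state()["clock"])
E
```

```text
fixture 0.83 14209
fixture 0.57 1849
carriage 0.79 1769
carriage 0.58 1870
stop_block 0.82 1971
((555.800537109375, 55.066375732421875), (163.9194793701172, 362.6338195800781), 16.78047752380371)
post_top [577.7 -33.8 106.8] 0.92
post_top [578.7 -35.  109.2] 0.82
pin_top [562.7  24.9  93.8] 0.72
pin_top [565.   26.8  93.7] 0.43
1.6
```

View pics/b.png

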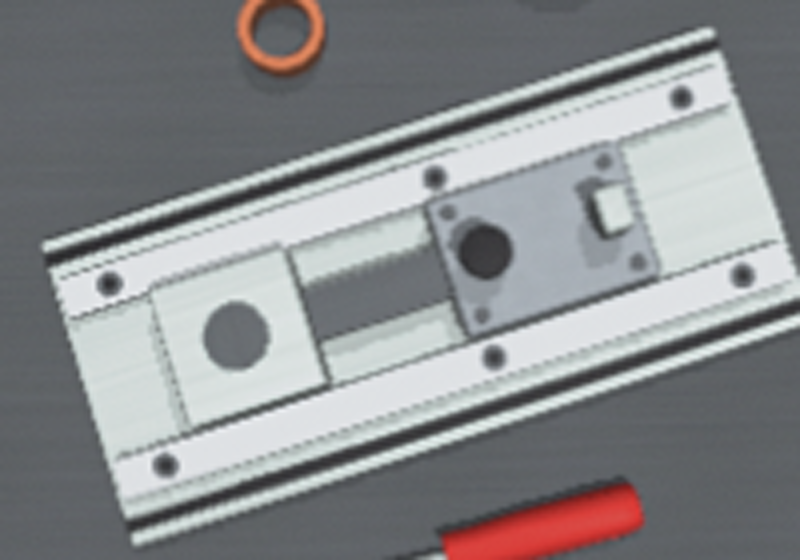

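The crop shows the slide at about (540,240), its post top at (615,210), its pin cap at (485,251), and the stop block at (240,335). All are clear of other objects.

```bash
python3 - <<'E'
from h import *
im=ctrl.get_image("top")
p=ray2z(im,[[323.8,232.5]],103)[0];q=ray2z(im,[[291.2,242.7]],92)[0]
print(p,q,q-p)
s=ctrl.read_state();print(s["eef_pos"],s["tool_rot"])
print(offs([p[0],p[1],150]),offs([p[0],p[1],72]))
E
```

```text
[579.83032751 -35.79791821 103.        ] [563.57260884  25.16812824  92.        ] [-16.25771867  60.96604645 -11.        ]
[ 182.01478995 -624.01485395  231.30820506] [-3.14157947e+00 -1.80657263e-05 -1.28700268e+00]
[-45.33  -54.66    8.131] [-45.33  -54.66   15.931]
```

```bash
python3 -m creep '[{"hand":0.5,"travel":[-45.3,-54.7,6],"angular":[0,0,0]},{"hand":0.5,"travel":[-45.3,-54.7,6],"angular":[0,0,0]},{"hand":0.5,"travel":[-45.3,-54.7,6],"angular":[0,0,0]},{"hand":0.5,"travel":[-45.3,-54.7,6],"angular":[0,0,0]},{"hand":0.5,"travel":[-45.3,-54.7,6],"angular":[0,0,0]},{"hand":0.5,"travel":[-45.3,-54.7,6],"angular":[0,0,0]},{"hand":0.5,"travel":[-45.3,-54.7,6],"angular":[0,0,0]},{"hand":0.5,"travel":[-45.3,-54.7,6],"angular":[0,0,0]},{"hand":0.5,"travel":[-45.3,-54.7,6],"angular":[0,0,0]},{"hand":0.5,"travel":[-45.3,-54.7,6],"angular":[0,0,0]},{"hand":0.5,"travel":[-45.3,-54.7,6],"angular":[0,0,0]},{"hand":0.5,"travel":[-45.3,-54.7,6],"angular":[0,0,0]},{"hand":0.5,"travel":[-45.3,-54.7,6],"angular":[0,0,0]},{"hand":0.5,"travel":[-45.3,-54.7,6],"angular":[0,0,0]},{"hand":0.5,"travel":[-45.3,-54.7,6],"angular":[0,0,0]},{"hand":0.5,"travel":[-45.3,-54.7,6],"angular":[0,0,0]},{"hand":0.5,"travel":[-45.3,-54.7,6],"angular":[0,0,0]}]'
python3 - <<'E'
from h import *
im=ctrl.get_image("wrist"); cv2.imwrite("pics/w1.png",im["frame"][:,:,::-1])
print(np.round(im["origin"],1),np.round(im["orientation"],3))
for t in ("post_top","pin_top","carriage"):
    for d in ctrl.spot_point("wrist",t)[:2]: print(t,np.round(d["at"],1),round(d["confidence"],2))
s=ctrl.read_state();print(s["eef_pos"],s["tool_rot"],s["width"],s["clock"],s["force"])
E
```

```text
clock: 3.35
eef_pos: [579.4, -37.7, 171.2]
tool_rot: [3.14, -0.001, -1.288]
force: [-0.7, -0.5, 0.1]
width: 42.4
[656.8 -14.8 313.9] [ 2.821e+00 -1.000e-03 -1.288e+00]
post_top [580.5 -38.7 102.3] 0.91
pin_top [565.   24.2  90.4] 0.79
pin_top [417.1  47.2   1.9] 0.74
carriage [ 5.718e+02 -1.000e-01  1.470e+01] 0.6
[579.61935902 -38.26803088 171.63475575] [ 3.14122336e+00 -8.06540761e-04 -1.29032546e+00] 42.7757000886093 3.55 [-0.02578971 -0.23056659  1.09564176]
```

View pics/w1.png

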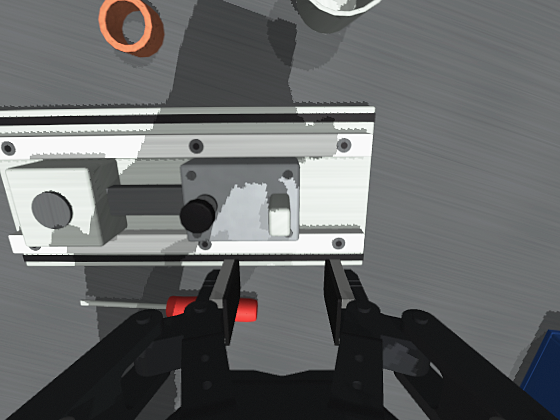

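The wrist picture shows the plate edges horizontal, so the jaws run along fixture y. The post at (280,215) is centred between the fingers (228 and 337), with the pin cap at (197,213) clear of the left finger. I descend and grip.

```bash
python3 -m creep '[{"hand":0.5,"travel":[-0.05,-0.05,4],"angular":[0,0,0]},{"hand":0.5,"travel":[-0.05,-0.05,8],"angular":[0,0,0]},{"hand":0.5,"travel":[-0.05,-0.05,9.9],"angular":[0,0,0]},{"hand":0.5,"travel":[-0.05,-0.05,9.9],"angular":[0,0,0]},{"hand":0.4,"travel":[-0.05,-0.05,9.9],"angular":[0,0,0]},{"hand":0.3,"travel":[-0.05,-0.05,9.9],"angular":[0,0,0]},{"hand":0.22,"travel":[-0.05,-0.05,9.9],"angular":[0,0,0]},{"hand":0.22,"travel":[-0.05,-0.05,9.9],"angular":[0,0,0]}]'
```

```text
clock: 4.35
eef_pos: [580.7, -37.8, 73.8]
tool_rot: [-3.14, -0.001, -1.29]
force: [0.6, 0.9, -0.1]
width: 18.9
```

```bash
python3 -m creep '[{"hand":0.15,"travel":[0,0,0],"angular":[0,0,0]},{"hand":0.1,"travel":[0,0,0],"angular":[0,0,0]},{"hand":0.1,"travel":[0,0,0],"angular":[0,0,0]}]'; cat > s.py <<'E'
from h import *
s=ctrl.read_state();a=-1.29;e=np.array([np.cos(a),np.sin(a)])
print("x-along",round(s["eef_pos"][:2]@e,2),"F along",round(s["force"][:2]@e,2),"F lat",round(s["force"][0]*-e[1]+s["force"][1]*e[0],2),"Fz",round(s["force"][2],2),round(s["clock"],2),np.round(s["eef_pos"],1),round(s["width"],1))
E
python3 s.py
```

```text
clock: 4.65
eef_pos: [580.7, -37.8, 74.0]
tool_rot: [-3.14, -0.002, -1.29]
force: [-1.3, 0.3, 1.1]
width: 15.2
x-along 197.19 F along -0.63 F lat -1.21 Fz 1.1 4.65 [580.7 -37.8  74. ] 15.2
```

```bash
python3 -m creep '[{"hand":0.1,"travel":[0.1,0,0],"angular":[0,0,0]},{"hand":0.1,"travel":[0.1,0,0],"angular":[0,0,0]}]'>/dev/null;python3 s.py;  python3 -m creep '[{"hand":0.1,"travel":[0.1,0,0],"angular":[0,0,0]},{"hand":0.1,"travel":[0.1,0,0],"angular":[0,0,0]}]'>/dev/null;python3 s.py;
```

```text
x-along 198.02 F along -1.34 F lat -0.4 Fz -0.36 4.85 [580.9 -38.6  74. ] 14.7
x-along 199.06 F along -1.19 F lat 0.05 Fz -0.25 5.05 [581.1 -39.6  74. ] 14.9
```

```bash
cat >> s.py <<'E'
import sys; sys.exit(abs(s["force"][:2]@e)>4)
E
python3 -m creep '[{"hand":0.1,"travel":[0.1,0,0],"angular":[0,0,0]},{"hand":0.1,"travel":[0.1,0,0],"angular":[0,0,0]}]'>/dev/null;python3 s.py && python3 -m creep '[{"hand":0.1,"travel":[0.1,0,0],"angular":[0,0,0]},{"hand":0.1,"travel":[0.1,0,0],"angular":[0,0,0]}]'>/dev/null && python3 s.py && python3 -m creep '[{"hand":0.1,"travel":[0.1,0,0],"angular":[0,0,0]},{"hand":0.1,"travel":[0.1,0,0],"angular":[0,0,0]}]'>/dev/null && python3 s.py && python3 -m creep '[{"hand":0.1,"travel":[0.1,0,0],"angular":[0,0,0]},{"hand":0.1,"travel":[0.1,0,0],"angular":[0,0,0]}]'>/dev/null && python3 s.py && python3 -m creep '[{"hand":0.1,"travel":[0.1,0,0],"angular":[0,0,0]},{"hand":0.1,"travel":[0.1,0,0],"angular":[0,0,0]}]'>/dev/null && python3 s.py
```

```text
x-along 200.27 F along -0.08 F lat -0.56 Fz -0.47 5.25 [581.5 -40.7  74. ] 14.8False
```

```bash
sed -i 's/sys.exit(\(.*\))$/sys.exit(int(\1))/' s.py
python3 -m creep '[{"hand":0.1,"travel":[0.1,0,0],"angular":[0,0,0]},{"hand":0.1,"travel":[0.1,0,0],"angular":[0,0,0]}]'>/dev/null;python3 s.py && python3 -m creep '[{"hand":0.1,"travel":[0.1,0,0],"angular":[0,0,0]},{"hand":0.1,"travel":[0.1,0,0],"angular":[0,0,0]}]'>/dev/null && python3 s.py && python3 -m creep '[{"hand":0.1,"travel":[0.1,0,0],"angular":[0,0,0]},{"hand":0.1,"travel":[0.1,0,0],"angular":[0,0,0]}]'>/dev/null && python3 s.py && python3 -m creep '[{"hand":0.1,"travel":[0.1,0,0],"angular":[0,0,0]},{"hand":0.1,"travel":[0.1,0,0],"angular":[0,0,0]}]'>/dev/null && python3 s.py && python3 -m creep '[{"hand":0.1,"travel":[0.1,0,0],"angular":[0,0,0]},{"hand":0.1,"travel":[0.1,0,0],"angular":[0,0,0]}]'>/dev/null && python3 s.py
```

```text
x-along 201.54 F along 0.22 F lat -0.01 Fz -0.38 5.45 [581.8 -41.9  74. ] 15.2
x-along 202.8 F along -0.28 F lat 0.05 Fz -0.66 5.65 [582.2 -43.1  74. ] 14.9
x-along 204.03 F along -0.65 F lat 0.18 Fz -0.95 5.85 [582.6 -44.3  74. ] 14.7
x-along 204.58 F along -1.86 F lat 0.09 Fz -0.46 6.05 [582.7 -44.8  74. ] 15.2
x-along 204.59 F along -3.99 F lat -0.75 Fz 0.39 6.25 [582.7 -44.9  74. ] 15.0
```

```bash
python3 -m creep '[{"hand":0.1,"travel":[0.1,0,0],"angular":[0,0,0]},{"hand":0.1,"travel":[0.1,0,0],"angular":[0,0,0]}]'>/dev/null;python3 s.py;python3 -m creep '[{"hand":0.1,"travel":[0.15,0,0],"angular":[0,0,0]},{"hand":0.1,"travel":[0.15,0,0],"angular":[0,0,0]}]'>/dev/null;python3 s.py
```

```text
x-along 204.62 F along -5.48 F lat -0.35 Fz 0.46 6.45 [582.7 -44.9  73.9] 15.2
x-along 204.67 F along -7.57 F lat -0.59 Fz 1.19 6.65 [582.8 -44.9  74. ] 15.2
```

First end found: firm resistance at 204.6 with 7.6 N. Now the other way, with 15 mm free first.

```bash
python3 -m creep '[{"hand":0.1,"travel":[-0.2,0,0],"angular":[0,0,0]},{"hand":0.1,"travel":[-0.4,0,0],"angular":[0,0,0]},{"hand":0.1,"travel":[-0.6,0,0],"angular":[0,0,0]},{"hand":0.1,"travel":[-0.8,0,0],"angular":[0,0,0]},{"hand":0.1,"travel":[-1.0,0,0],"angular":[0,0,0]},{"hand":0.1,"travel":[-1.2,0,0],"angular":[0,0,0]},{"hand":0.1,"travel":[-1.4,0,0],"angular":[0,0,0]},{"hand":0.1,"travel":[-1.6,0,0],"angular":[0,0,0]},{"hand":0.1,"travel":[-1.6,0,0],"angular":[0,0,0]},{"hand":0.1,"travel":[-1.6,0,0],"angular":[0,0,0]}]'>/dev/null;python3 s.py && python3 -m creep '[{"hand":0.1,"travel":[-0.1,0,0],"angular":[0,0,0]},{"hand":0.1,"travel":[-0.1,0,0],"angular":[0,0,0]}]'>/dev/null;python3 s.py && python3 -m creep '[{"hand":0.1,"travel":[-0.1,0,0],"angular":[0,0,0]},{"hand":0.1,"travel":[-0.1,0,0],"angular":[0,0,0]}]'>/dev/null && python3 s.py && python3 -m creep '[{"hand":0.1,"travel":[-0.1,0,0],"angular":[0,0,0]},{"hand":0.1,"travel":[-0.1,0,0],"angular":[0,0,0]}]'>/dev/null && python3 s.py && python3 -m creep '[{"hand":0.1,"travel":[-0.1,0,0],"angular":[0,0,0]},{"hand":0.1,"travel":[-0.1,0,0],"angular":[0,0,0]}]'>/dev/null && python3 s.py && python3 -m creep '[{"hand":0.1,"travel":[-0.1,0,0],"angular":[0,0,0]},{"hand":0.1,"travel":[-0.1,0,0],"angular":[0,0,0]}]'>/dev/null && python3 s.py
```

```text
x-along 188.04 F along -1.34 F lat -0.03 Fz -0.44 7.65 [578. -29.  74.] 14.8
x-along 186.96 F along 0.03 F lat 0.77 Fz -0.63 7.85 [577.7 -28.   74. ] 14.8
x-along 185.99 F along 0.09 F lat -0.77 Fz -0.89 8.05 [577.4 -27.   74. ] 15.0
x-along 184.87 F along 1.53 F lat -0.43 Fz -0.96 8.25 [577.1 -26.   74. ] 14.9
x-along 183.65 F along 0.95 F lat -0.66 Fz -1.8 8.45 [576.8 -24.8  74. ] 15.1
x-along 182.42 F along 0.12 F lat -0.68 Fz -1.15 8.65 [576.4 -23.6  74. ] 14.9
```

```bash
python3 -m creep '[{"hand":0.1,"travel":[-0.1,0,0],"angular":[0,0,0]},{"hand":0.1,"travel":[-0.1,0,0],"angular":[0,0,0]}]'>/dev/null;python3 s.py && python3 -m creep '[{"hand":0.1,"travel":[-0.1,0,0],"angular":[0,0,0]},{"hand":0.1,"travel":[-0.1,0,0],"angular":[0,0,0]}]'>/dev/null && python3 s.py && python3 -m creep '[{"hand":0.1,"travel":[-0.1,0,0],"angular":[0,0,0]},{"hand":0.1,"travel":[-0.1,0,0],"angular":[0,0,0]}]'>/dev/null && python3 s.py && python3 -m creep '[{"hand":0.1,"travel":[-0.1,0,0],"angular":[0,0,0]},{"hand":0.1,"travel":[-0.1,0,0],"angular":[0,0,0]}]'>/dev/null && python3 s.py && python3 -m creep '[{"hand":0.1,"travel":[-0.1,0,0],"angular":[0,0,0]},{"hand":0.1,"travel":[-0.1,0,0],"angular":[0,0,0]}]'>/dev/null && python3 s.py
```

```text
x-along 181.17 F along 0.79 F lat -0.76 Fz -0.26 8.85 [576.1 -22.4  74. ] 15.0
x-along 179.94 F along 1.57 F lat -0.29 Fz -0.6 9.05 [575.7 -21.2  74. ] 14.6
x-along 178.67 F along 1.2 F lat -0.1 Fz -0.93 9.25 [575.4 -20.   74. ] 15.1
x-along 178.29 F along 2.41 F lat 0.01 Fz -1.54 9.45 [575.2 -19.7  74. ] 15.2
x-along 178.26 F along 4.56 F lat -0.5 Fz -2.68 9.65 [575.2 -19.6  74. ] 15.0
```

```bash
python3 -m creep '[{"hand":0.1,"travel":[-0.1,0,0],"angular":[0,0,0]},{"hand":0.1,"travel":[-0.1,0,0],"angular":[0,0,0]}]'>/dev/null;python3 s.py;python3 -m creep '[{"hand":0.1,"travel":[-0.15,0,0],"angular":[0,0,0]},{"hand":0.1,"travel":[-0.15,0,0],"angular":[0,0,0]}]'>/dev/null;python3 s.py
```

```text
x-along 178.25 F along 5.27 F lat -0.44 Fz -2.16 9.85 [575.2 -19.6  74. ] 15.3
x-along 178.21 F along 6.68 F lat 0.09 Fz -3.91 10.05 [575.2 -19.6  74. ] 15.1
```

Second end: 178.25. The play is 26.35 mm and its middle 191.43, so I move +13.2 mm.

```bash
python3 -m creep '[{"hand":0.1,"travel":[0.3,0,0],"angular":[0,0,0]},{"hand":0.1,"travel":[0.6,0,0],"angular":[0,0,0]},{"hand":0.1,"travel":[0.9,0,0],"angular":[0,0,0]},{"hand":0.1,"travel":[1.1,0,0],"angular":[0,0,0]},{"hand":0.1,"travel":[1.25,0,0],"angular":[0,0,0]},{"hand":0.1,"travel":[1.32,0,0],"angular":[0,0,0]},{"hand":0.1,"travel":[1.32,0,0],"angular":[0,0,0]},{"hand":0.1,"travel":[1.32,0,0],"angular":[0,0,0]},{"hand":0.1,"travel":[1.32,0,0],"angular":[0,0,0]}]'>/dev/null;python3 s.py
```

```text
x-along 191.42 F along -0.3 F lat 1.28 Fz -2.48 10.95 [579.  -32.2  74. ] 15.1
```

```bash
python3 -m creep '[{"hand":0.25,"travel":[0,0,0],"angular":[0,0,0]},{"hand":0.4,"travel":[0,0,0],"angular":[0,0,0]},{"hand":0.4,"travel":[0,0,0],"angular":[0,0,0]},{"hand":0.4,"travel":[0,0,-2],"angular":[0,0,0]},{"hand":0.4,"travel":[0,0,-5],"angular":[0,0,0]},{"hand":0.4,"travel":[0,0,-8],"angular":[0,0,0]},{"hand":0.4,"travel":[0,0,-11],"angular":[0,0,0]},{"hand":0.4,"travel":[0,0,-11],"angular":[0,0,0]},{"hand":0.4,"travel":[0,0,-11],"angular":[0,0,0]}]'>/dev/null; python3 - <<'E'
from h import *
P=[];Q=[]
for c in ("wrist","top","scene"):
    im=ctrl.get_image(c)
    if c=="wrist": cv2.imwrite("pics/w2.png",im["frame"][:,:,::-1])
    for t in ("post_top","pin_top"):
        for d in ctrl.spot_point(c,t)[:2]: print(c,t,np.round(d["at"],1),round(d["confidence"],2))
E
python3 s.py
```

```text
wrist post_top [580.  -33.4 103.1] 0.84
wrist pin_top [564.4  27.7  92.1] 0.83
top post_top [580.7 -29.1 101.9] 0.72
top post_top [570.9  -3.8  15.4] 0.67
top pin_top [563.   28.9  94.2] 0.44
scene post_top [568.7   1.3  21.6] 0.73
scene post_top [579.  -33.3 105.8] 0.69
scene pin_top [563.8  31.2  91.2] 0.46
x-along 191.33 F along -0.34 F lat 0.45 Fz 0.18 12.3 [578.6 -32.2 183.5] 34.1
```

View pics/w2.png

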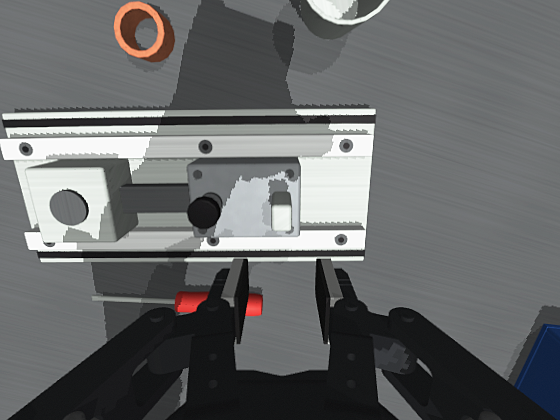

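The slide stayed put (post at (282,210), centred between the fingers). Next I shut the fingers, go over the pin at (205,212), and descend close to it.

```bash
python3 -m creep '[{"hand":0,"travel":[-4,-0.15,0],"angular":[0,0,0]},{"hand":0,"travel":[-6.28,-0.15,0],"angular":[0,0,0]},{"hand":0,"travel":[-6.28,-0.15,1],"angular":[0,0,0]},{"hand":0,"travel":[-6.28,-0.15,4],"angular":[0,0,0]},{"hand":0,"travel":[-6.28,-0.15,7],"angular":[0,0,0]},{"hand":0,"travel":[-6.28,-0.15,8.6],"angular":[0,0,0]},{"hand":0,"travel":[-6.28,-0.15,8.6],"angular":[0,0,0]},{"hand":0,"travel":[-6.28,-0.15,8.6],"angular":[0,0,0]}]'>/dev/null;python3 s.py; python3 - <<'E'
from h import *
im=ctrl.get_image("wrist"); cv2.imwrite("pics/w3.png",im["frame"][:,:,::-1])
E
```

```text
x-along 129.2 F along -0.24 F lat 0.11 Fz 0.49 13.1 [562.8  27.9  97.4] -0.1
```

View pics/w3.png

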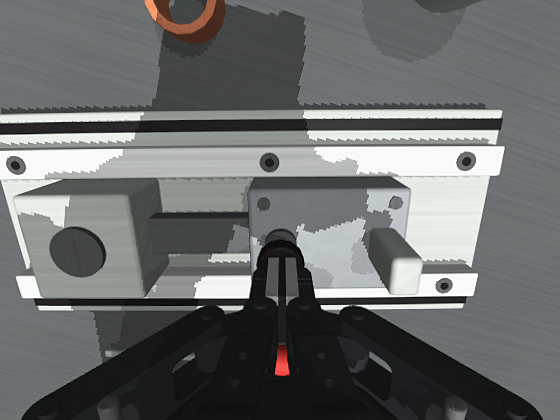

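The fingertips sit over the black cap, both at about x=281. I press in steps.

```bash
python3 -m creep '[{"hand":0,"travel":[0,0,0.3],"angular":[0,0,0]},{"hand":0,"travel":[0,0,0.6],"angular":[0,0,0]},{"hand":0,"travel":[0,0,0.6],"angular":[0,0,0]}]'>/dev/null;python3 s.py; python3 -m creep '[{"hand":0,"travel":[0,0,0.3],"angular":[0,0,0]},{"hand":0,"travel":[0,0,0.3],"angular":[0,0,0]}]'>/dev/null;python3 s.py; python3 -m creep '[{"hand":0,"travel":[0,0,0.3],"angular":[0,0,0]},{"hand":0,"travel":[0,0,0.3],"angular":[0,0,0]}]'>/dev/null;python3 s.py
```

```text
x-along 129.31 F along 0.78 F lat 0.13 Fz -0.72 13.45 [563.5  27.9  92.3] 0.1
x-along 129.28 F along -0.85 F lat -0.29 Fz 0.66 13.65 [563.6  28.   89.3] -0.4
x-along 129.29 F along -0.3 F lat -0.51 Fz -0.72 13.85 [563.5  28.   86. ] 0.2
```

```bash
python3 -m creep '[{"hand":0,"travel":[0,0,0.2],"angular":[0,0,0]},{"hand":0,"travel":[0,0,0.2],"angular":[0,0,0]}]'>/dev/null;python3 s.py; python3 - <<'E'
from h import *
im=ctrl.get_image("wrist"); a=im["frame"]
s=ctrl.get_image("scene")["frame"]
print(ctrl.spot_point("scene","pin_top")[:1])
cv2.imwrite("pics/w4.png",np.hstack([cv2.resize(a[170:320,180:430],(400,240)),cv2.resize(s[130:280,200:450],(400,240))])[:,:,::-1])
E
```

```text
x-along 129.3 F along 0.38 F lat -0.17 Fz -0.63 14.05 [563.6  28.   83.7] -0.2
[{'at': [562.6, 30.1, 81.5], 'confidence': 0.6}]
```

View pics/w4.png

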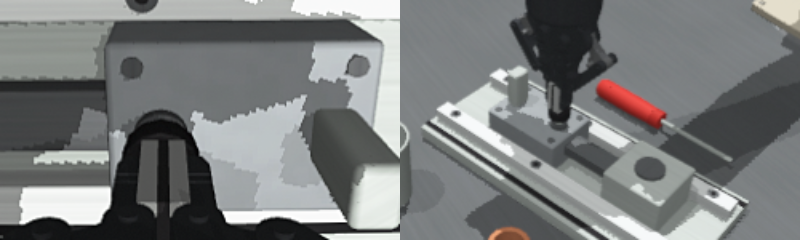

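The cap is under the fingertips and appears to be going down, with the spotter giving 81.5. I continue until it is firm.

```bash
python3 -m creep '[{"hand":0,"travel":[0,0,0.2],"angular":[0,0,0]},{"hand":0,"travel":[0,0,0.2],"angular":[0,0,0]}]'>/dev/null;python3 s.py; python3 -m creep '[{"hand":0,"travel":[0,0,0.2],"angular":[0,0,0]},{"hand":0,"travel":[0,0,0.2],"angular":[0,0,0]}]'>/dev/null;python3 s.py
```

```text
x-along 129.27 F along 0.29 F lat 1.05 Fz 0.21 14.4 [563.6  28.   81.7] -0.3
x-along 129.26 F along -0.43 F lat -1.39 Fz 5.83 14.6 [563.6  28.   80. ] 0.1
```

```bash
python3 -m creep '[{"hand":0,"travel":[0,0,0.2],"angular":[0,0,0]},{"hand":0,"travel":[0,0,0.2],"angular":[0,0,0]}]'>/dev/null;python3 s.py; python3 -m creep '[{"hand":0,"travel":[0,0,0.2],"angular":[0,0,0]},{"hand":0,"travel":[0,0,0.2],"angular":[0,0,0]},{"hand":0,"travel":[0,0,0.2],"angular":[0,0,0]}]'>/dev/null;python3 s.py
```

```text
x-along 129.51 F along -0.89 F lat -4.75 Fz 18.06 14.8 [563.8  27.8  79.8] 0.2
x-along 129.78 F along -0.04 F lat -5.42 Fz 19.56 15.1 [563.9  27.6  79.9] 0.0
```

It is firm at z = 79.8 with 19 N, which matches fully down (80). I retract and check.

```bash
python3 -m creep '[{"hand":0,"travel":[0,0,-1],"angular":[0,0,0]},{"hand":0,"travel":[0,0,-4],"angular":[0,0,0]},{"hand":0,"travel":[0,0,-8],"angular":[0,0,0]},{"hand":0,"travel":[0,0,-12],"angular":[0,0,0]},{"hand":0,"travel":[0,4,-12],"angular":[0,0,0]},{"hand":0,"travel":[0,8,-12],"angular":[0,0,0]},{"hand":0,"travel":[0,10,-12],"angular":[0,0,0]},{"hand":0,"travel":[0,10,-12],"angular":[0,0,0]}]'; python3 - <<'E'
from h import *
for c in ("top","scene","wrist"):
    im=ctrl.get_image(c)
    for t in ("post_top","pin_top","stop_block","tin_cup","sanding_roll","screwdriver"):
        for d in ctrl.spot_point(c,t)[:1]: print(c,t,np.round(d["at"],1),round(d["confidence"],2))
    if c=="scene": s=im["frame"]
    if c=="top": a=im["frame"]
cv2.imwrite("pics/e.png",np.hstack([cv2.resize(a[180:320,170:370],(400,280)),cv2.resize(s[130:305,200:450],(400,280))])[:,:,::-1])
E
```

```text
clock: 15.9
eef_pos: [464.2, -1.1, 199.7]
tool_rot: [-3.141, -0.001, -1.292]
force: [1.4, 0.6, -0.2]
width: -0.2
top post_top [579.4 -33.3 102.5] 0.59
top pin_top [564.3  27.6  81.6] 0.45
top stop_block [528.8 142.8  16.9] 0.93
top tin_cup [ 7.548e+02 -2.870e+01 -4.000e-01] 0.7
top sanding_roll [686.4 125.4  -5.2] 0.54
top screwdriver [580.6 -35.  106.1] 0.74
scene post_top [578.7 -33.4 105.8] 0.72
scene pin_top [564.4  32.6  80.1] 0.56
scene stop_block [529.2 144.7  18. ] 0.88
scene tin_cup [754.  -28.3  -3.1] 0.78
scene sanding_roll [685.3 126.8  -0.8] 0.62
scene screwdriver [414.9  48.2  -0.8] 0.74
wrist post_top [580.5 -33.4 102.1] 0.62
wrist pin_top [563.1  29.8  81.1] 0.59
wrist stop_block [524.5 147.2  13.6] 0.96
wrist screwdriver [4.155e+02 4.600e+01 1.000e-01] 0.9
```

View pics/e.png

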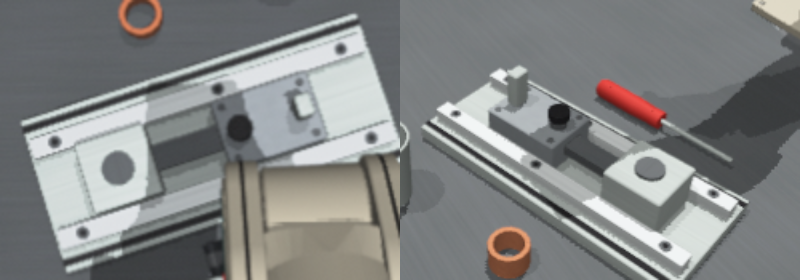

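The right half of the picture shows the cap low on the slide at (558,113). The stop block is at (648,185) and the bystanders are where they were. The arm is clear, so I hand in.

```bash
python3 -c "
from cell import ctrl; print(ctrl.finish_job())"
```

```text
the job is handed in; nothing more can be done
None
```

I found both ends of the free play, set the slide in the middle, pressed the locking pin fully down and handed the job in at about 16 s. No verdict was reported.

- **Free play:** I gripped the post and drew the slide away from the stop block. It met firm resistance at 204.6 mm along the slide direction, with the force reading at most 7.6 N. Pushed the other way it met resistance at 178.25 mm, at most 6.7 N. That makes the play 26.35 mm. The slide read 191.42 mm before I let go, against a computed middle of 191.43.
- **Pin:** Pressed with shut fingers, it passed the 4 mm point without landing on metal. It went firm at z = 79.8 mm with 19 N (80 mm is fully down). After I backed off, the three cameras put the cap top at 80.1 to 81.6 mm.
- **Stop block and bystanders:** The top and scene cameras place the stop block within about 2 mm of where it started. The cup, sanding roll and screwdriver also agree with their starting positions to within about 4 mm.

**Checks that disagreed:**
- The expected 3 N of pin friction never showed in the force reading on the way down.
- The wrist camera put the stop block about 5 mm from the other two.
- One top-view detection of the screwdriver landed on the post. The other two views showed the screwdriver in place.

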